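Stack the gift tins into a display pyramid

TASK

Build the display pyramid of gift tins on the wooden tray: lay the loose brown tin in the gap between the two brown ones to complete the bottom row, saddle the two pink tins in the hollows on top of that row, and lay the yellow tin on top in the hollow between the pinks, all tins lying the same way with their ends lined up with the tray. Set each tin down gently, without dropping it or letting it roll away, and leave the green tin and everything else on the counter where it is.

Things in the scene. Friction and masses are not known exactly. Their poses are not given: they have to be found in the camera images.
- tray: pale wooden display tray, fixed, 70 mm (x) by 214 mm (y); floor 6 mm thick, end walls 30 mm tall at y = +-103 mm (198 mm between them), open on both x sides. Origin: underside centre. Holds three tins side by side, axes along x (centres y -66, 0, 66, z 38 mm); next layer z 93, top z 148 mm. No finger room between neighbouring tins; their ends are free.
- brown_left: dark brown gift tin, a drum 64 mm in diameter, 66 mm long, brass end rims, about 0.25 kg. Origin: the drum's centre; x axis: the drum's axis (either end may face either way). Starts lying in the tray against the +y end wall.
- brown_right: dark brown gift tin, a drum 64 mm in diameter, 66 mm long, brass end rims, about 0.25 kg. Origin: the drum's centre; x axis: the drum's axis (either end may face either way). Starts lying in the tray against the -y end wall.
- brown_loose: dark brown gift tin, a drum 64 mm in diameter, 66 mm long, brass end rims, about 0.25 kg. Origin: the drum's centre; x axis: the drum's axis (either end may face either way). Starts lying on its side on the counter (centre 32 mm up); the loose tins swap places. It belongs in the middle of the tray's row.
- pink_1: pink gift tin, a drum 64 mm in diameter, 66 mm long, brass end rims, about 0.25 kg. Origin: the drum's centre; x axis: the drum's axis (either end may face either way). Starts lying on its side on the counter (centre 32 mm up); the loose tins swap places. 
- pink_2: pink gift tin, a drum 64 mm in diameter, 66 mm long, brass end rims, about 0.25 kg. Origin: the drum's centre; x axis: the drum's axis (either end may face either way). Starts lying on its side on the counter (centre 32 mm up); the loose tins swap places. 
- yellow: yellow gift tin, a drum 64 mm in diameter, 66 mm long, brass end rims, about 0.25 kg. Origin: the drum's centre; x axis: the drum's axis (either end may face either way). Starts lying on its side on the counter (centre 32 mm up); the loose tins swap places. 
- green: pale green gift tin, a drum 64 mm in diameter, 66 mm long, brass end rims, about 0.25 kg. Origin: the drum's centre; x axis: the drum's axis (either end may face either way). Starts lying on its side on the counter (centre 32 mm up); the loose tins swap places. Not wanted: leave it where it lies.
- price_left: bystander: wooden price-card block 26 x 62 mm with an upright blank card, 70 mm tall overall. Origin at the underside's centre.
- price_right: bystander: a second price-card block, the same.
- dome: bystander: glossy dark chocolate dome cake 80 mm across, 48 mm tall, on a 100 mm square white card. Origin at the underside's centre.
- bundt: bystander: pink ridged ring cake 87 mm across, 42 mm tall, on a 100 mm square white card. Origin at the underside's centre.
- tart: bystander: round nut tart 92 mm across, 41 mm tall, on a 105 mm square white card. Origin at the underside's centre.
- server: bystander: spatula-like cake server 200 mm long lying flat. Its x axis runs along it.
- cup: bystander: white cup 76 mm across, 70 mm tall. Origin at the underside's centre.
There are look-alikes about, which are no part of the job. Leave any blue or turquoise look-alike of the tray alone.

How it is judged (in metres and radians):
On the way, in this order (a step that is already met when the one before it is completed fails the run):
1. the bottom row of three brown tins is complete (x of brown_left in the frame of tray between -0.012 and 0.012 m and y of brown_left in the frame of tray between 0.054 and 0.078 m and z of brown_left in the frame of tray between 0.03 and 0.046 m and angle between the x axis of each of brown_left, brown_right, brown_loose and the x axis of tray, either way round below 0.15 rad and x of brown_right in the frame of tray between -0.012 and 0.012 m and y of brown_right in the frame of tray between -0.078 and -0.054 m and z of brown_right in the frame of tray between 0.03 and 0.046 m and x of brown_loose in the frame of tray between -0.012 and 0.012 m and y of brown_loose in the frame of tray between -0.012 and 0.012 m and z of brown_loose in the frame of tray between 0.03 and 0.046 m), for 0.2 s.
2. both pink tins are saddled on the brown row (all of step 1 and (((x of pink_1 in the frame of tray between -0.012 and 0.012 m and y of pink_1 in the frame of tray between 0.021 and 0.045 m and z of pink_1 in the frame of tray between 0.085 and 0.101 m and angle between the x axis of pink_1 and the x axis of tray, either way round below 0.15 rad) and (x of pink_2 in the frame of tray between -0.012 and 0.012 m and y of pink_2 in the frame of tray between -0.045 and -0.021 m and z of pink_2 in the frame of tray between 0.085 and 0.101 m and angle between the x axis of pink_2 and the x axis of tray, either way round below 0.15 rad)) or ((x of pink_2 in the frame of tray between -0.012 and 0.012 m and y of pink_2 in the frame of tray between 0.021 and 0.045 m and z of pink_2 in the frame of tray between 0.085 and 0.101 m and angle between the x axis of pink_2 and the x axis of tray, either way round below 0.15 rad) and (x of pink_1 in the frame of tray between -0.012 and 0.012 m and y of pink_1 in the frame of tray between -0.045 and -0.021 m and z of pink_1 in the frame of tray between 0.085 and 0.101 m and angle between the x axis of pink_1 and the x axis of tray, either way round below 0.15 rad)))), for 0.2 s.
3. the yellow tin is saddled on the pink ones (all of step 2 and x of yellow in the frame of tray between -0.012 and 0.012 m and y of yellow in the frame of tray between -0.012 and 0.012 m and z of yellow in the frame of tray between 0.14 and 0.156 m and angle between the x axis of yellow and the x axis of tray, either way round below 0.15 rad), for 0.2 s.
At the end, for the whole second after the job is handed in: On the tray: three brown tins side by side on its floor (the loose one in the middle), a pink one over each hollow (either order), the yellow one over the pinks' hollow; centres within 12 mm across and along the row and 8 mm in height, axes within 0.15 rad of the tray's x, at rest (all of step 3 and linear speed of each of brown_loose, pink_1, pink_2, yellow, brown_left, brown_right below 0.02 m/s); the robot touches nothing.
It fails at once if a bystander (green tin, price block, cake, tart, server, cup) is moved by more than 20 mm (distance of any of green, price_left, price_right, dome, bundt, tart, server, cup from where it was at the start of the episode above 0.02 m).
It fails at once if a brown, pink or yellow tin is dropped, knocked or rolls away: faster than 0.5 m/s while the fingers do not hold it ((linear speed of brown_loose above 0.5 m/s and contact force between the fingers and brown_loose below 0.05 N) or (linear speed of pink_1 above 0.5 m/s and contact force between the fingers and pink_1 below 0.05 N) or (linear speed of pink_2 above 0.5 m/s and contact force between the fingers and pink_2 below 0.05 N) or (linear speed of yellow above 0.5 m/s and contact force between the fingers and yellow below 0.05 N) or (linear speed of brown_left above 0.5 m/s and contact force between the fingers and brown_left below 0.05 N) or (linear speed of brown_right above 0.5 m/s and contact force between the fingers and brown_right below 0.05 N)).
It also fails if it takes over 72 s, if anything falls off the work surface, if the arm or the gripper's body presses on something with over 40 N, if the wrist force passes 120 N, or if a joint passes its speed limit or range.

ROBOT

A 6-joint arm with a two-finger parallel gripper is mounted at the origin on the work surface. World frame = base frame: x ahead of the robot, y to its left, z up, the work surface at z = 0. Lengths are in mm, angles in degrees, forces in N, time in s.
With the tool pointing down it reaches from about 375 to 925 mm from the base axis. Payload 5.7 kg.
Tool frame: the origin (TCP) lies midway between the tips of the shut fingers; the grasp point (between the pads) lies 19 mm behind it; z points along the fingers, y is the line along which they close (so a half turn about z gives the same grasp; the last joint's range is limited). The gripper opens to 85 mm and grips with 20 to 120 N. Pads are 22 mm wide; open, the fingers measure 114 mm over their backs; the gripper's body (76 mm by 85 mm) begins 54 mm behind the grasp point. The pads swing forward as they close: fully open they stand 13 mm farther back than shut.
Start: joints at [70.239, 20.558, 86.54, -0, 72.909, -6.595], TCP at [136.665, 584.197, 231.267] pointing down, gripper open.
Joint ranges: [-170.27, 170.27], [-57.76, 135], [12.27, 136.19], [-55.21, 235.2], [11.17, 155.16], [-170.74, 170.74]. Speed limits (degrees/s): [136.94, 136.94, 180, 180, 180, 180].

INTERFACE

Orientations are given as a 3x3 rotation matrix whose columns are the frame's x, y, z axes.
In Python, from workcell import manip, effector, planner, eyes gives the robot as it stands. The module is installed in compiled form; this text tells all that it offers. Calls block until the motion is done:
- manip.move_to(position, orientation): joint-space move of the TCP to a pose.
- manip.move_linear(position, feed=150, rotation=None): straight line of the TCP; rotation=None keeps the orientation; feed is the mean speed in mm/s.
- manip.move_joints(angles): joint-space move.
- effector.gripper_to(opening, squeeze=None): opening from 0.0 (shut) to 1.0 (fully open); squeeze is the grip in N (None keeps the last); returns when the fingers have stopped.
- manip.sleep(seconds).
- planner.ik(position, orientation): joint angles nearest the present ones, or None.
- eyes.read_camera(name): name is "side" or "top" or "wrist"; returns a dict with "img" (480x640x3 uint8, red, green, blue), "camera_matrix" (3x3 intrinsics, pixels), "rvec" (rotation vector, rad) and "tvec" (3), from world to camera coordinates, as OpenCV has them. Camera axes: x right, y down, z forward; pixel columns grow to the right and rows downward; lengths in mm; the calibration is good to about 2 mm. A picture is of the moment at which its call begins. There is no depth.
A pose or a line that the arm cannot do raises manip.IKError and nothing moves.
- manip.hand_in(): hands the job in; it is judged then, once.
Readings, each from a call of its own:
- manip.read_clock(): time.
- manip.read_joint_pos(): joint angles.
- manip.read_qvel(): joint speeds.
- manip.read_effort(): joint torques, N m.
- manip.read_position(): TCP position.
- manip.read_tcp_rot(): TCP orientation.
- manip.read_contact_force(): force on the tool from outside, world axes, zero at the start.
- manip.read_ft_torque(): the same for the moment, N m.
- manip.read_width(): opening from 0.0 (shut) to 1.0 (fully open).
- manip.read_finger_force(): force on a finger pad.
Only numpy, scipy, OpenCV 4.12 (cv2) and the standard library are available. Lean on these libraries where they do the work, as an engineer would, in place of code of your own. Each camera call takes 0.05 s, during which the arm holds its last target. There are 200 camera calls.

## Working session

There is one attempt and no reset: what is moved stays moved. The work goes in short steps, each a Python script; the robot and the scene stay as the last script left them, time stands still between calls to the robot, and variables do not carry over. Pictures are saved under pics/ and viewed, at most 10 in all, crops included, and the job is handed in when it is done.

```bash
mkdir -p pics; python3 - <<'E'
from workcell import manip, effector, planner, eyes
import cv2,pickle,numpy as np
d={}
for n in("top","side","wrist"):
    c=eyes.read_camera(n); d[n]=c; cv2.imwrite(f"pics/{n}0.png",c["img"][:,:,::-1])
    R=cv2.Rodrigues(np.array(c["rvec"],float))[0]; print(n,c["camera_matrix"],-R.T@np.ravel(c["tvec"]),R[2])
pickle.dump(d,open("cams0.pkl","wb"))
print(manip.read_clock(),manip.read_tcp_rot())
E
```

```text
top [[500.64861889   0.         318.28609566]
 [  0.         500.64861889 242.72878849]
 [  0.           0.           1.        ]] [ 384.19403815   10.73952567 1303.44440656] [ 0.0729058   0.00983284 -0.99729036]
side [[527.94680822   0.         323.7739543 ]
 [  0.         527.94680822 237.91174832]
 [  0.           0.           1.        ]] [-287.55909048 -901.67495715  748.47936052] [ 0.55492293  0.66463255 -0.50032402]
wrist [[420.22227527   0.         322.26962823]
 [  0.         420.22227527 241.5972381 ]
 [  0.           0.           1.        ]] [ 65.87191815 599.75186661 372.29758801] [ 0.27535776 -0.06577939 -0.95908872]
0.15 [[-9.73718076e-01  2.27756136e-01 -5.00795854e-04]
 [ 2.27756623e-01  9.73717092e-01 -1.39496582e-03]
 [ 1.69921458e-04 -1.47236301e-03 -9.99998902e-01]]
```

View pics/top0.png

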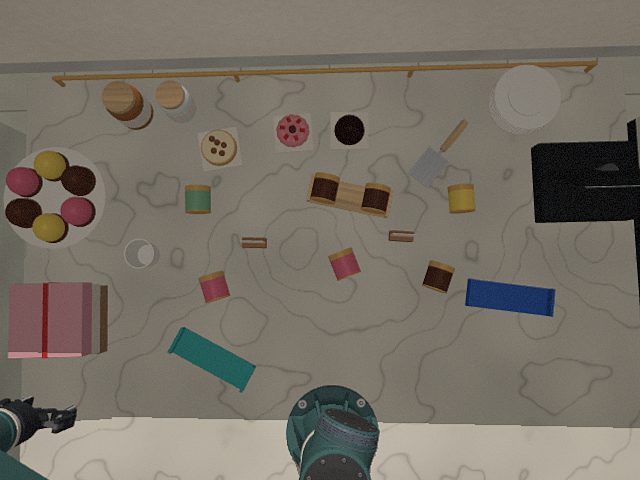

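View pics/side0.png

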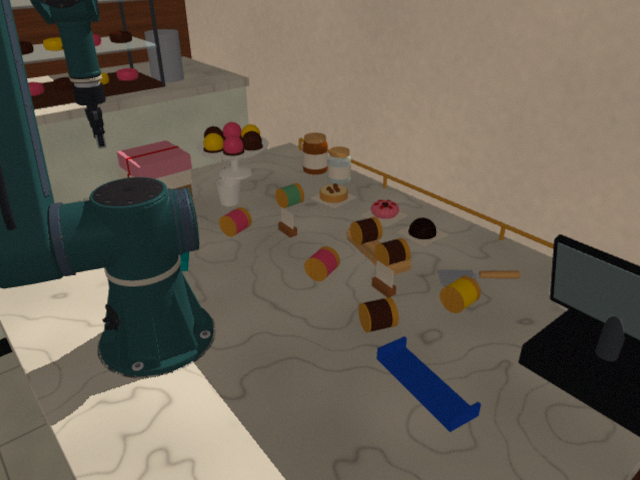

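Top view: the wooden tray is at (349,195) with brown tins at (325,188) and (376,199). The loose brown is at (438,277), the pinks at (214,287) and (344,264), yellow at (461,198) and green at (198,199). The blue (510,297) and teal (212,358) trays are look-alikes. The round sweets on the stand at left (50,195) and the pink ring cake (293,130) are not tins. The side view confirms drums lying on their sides, with brown_loose at (378,315) and yellow at (460,293).

```bash
cat > h.py <<'E'
import cv2,numpy as np,pickle
def cam(c):
    R=cv2.Rodrigues(np.array(c["rvec"],float))[0]
    return R,-R.T@np.ravel(c["tvec"]).astype(float),np.array(c["camera_matrix"],float)
def ray(c,uv):
    R,o,K=cam(c); d=np.linalg.inv(K)@[uv[0],uv[1],1.]; d=R.T@d; return o,d/np.linalg.norm(d)
def plane(c,uv,z):
    o,d=ray(c,uv); return o+d*(z-o[2])/d[2]
def project(c,P):
    return cv2.projectPoints(np.array(P,float).reshape(-1,1,3),np.array(c["rvec"],float),np.array(c["tvec"],float).reshape(3,1),np.array(c["camera_matrix"],float),None)[0].reshape(-1,2)
def tri(c1,a,c2,b):
    o1,d1=ray(c1,a);o2,d2=ray(c2,b)
    s=np.linalg.lstsq(np.c_[d1,-d2],o2-o1,rcond=None)[0]
    p,q=o1+s[0]*d1,o2+s[1]*d2
    return (p+q)/2,np.linalg.norm(p-q)
E
python3 - <<'E'
from h import *
d=pickle.load(open("cams0.pkl","rb"));t,s=d["top"],d["side"]
T={"brown":((438,277),(378,315)),"pinkA":((214,287),(235,222)),"pinkB":((344,264),(322,263)),"yellow":((461,198),(460,294)),"bl":((325,188),(365,230)),"br":((376,199),(392,252)),"green":((198,199),(290,195))}
for n,(a,b) in T.items():
    p,e=tri(t,a,s,b)
    print(n,p.round(0),round(e,1),plane(t,a,45).round(0)[:2],t["img"][a[1],a[0]],"hsv",cv2.cvtColor(t["img"],cv2.COLOR_RGB2HSV)[a[1],a[0]])
for uv in((350,195),(314,173),(307,201),(392,185),(388,217)): print(uv,plane(t,uv,6).round(0))
def up(c,x,y,w,h,f): return cv2.resize(c["img"][y:y+h,x:x+w],None,fx=f,fy=f,interpolation=cv2.INTER_CUBIC)
A=up(t,190,165,300,140,2.6); B=up(s,210,175,290,170,2.6)
B=cv2.resize(B,(A.shape[1],225)); cv2.imwrite("pics/crop0.png",np.vstack([A,B])[:,:,::-1])
E
```

```text
brown [ 384. -279.   30.] 2.8 [ 383. -274.] [46 16  8] hsv [  6 211  46]
pinkA [372. 290.  28.] 3.7 [371. 287.] [126  60  70] hsv [175 134 126]
pinkB [423. -42.  31.] 3.0 [421. -40.] [132  64  77] hsv [174 131 132]
yellow [ 584. -345.   30.] 1.6 [ 581. -340.] [140 118  54] hsv [ 22 157 140]
bl [616.   3.  38.] 0.3 [615.   3.] [58 38 31] hsv [  8 119  58]
br [ 586. -127.   40.] 2.5 [ 584. -126.] [55 34 27] hsv [  8 130  55]
green [599. 329.  31.] 3.4 [595. 327.] [ 77 101  82] hsv [ 66  61 101]
(350, 195) [602. -62.   6.]
(314, 173) [663.  31.   6.]
(307, 201) [589.  51.   6.]
(392, 185) [ 626. -173.    6.]
(388, 217) [ 542. -160.    6.]
```

View pics/crop0.png

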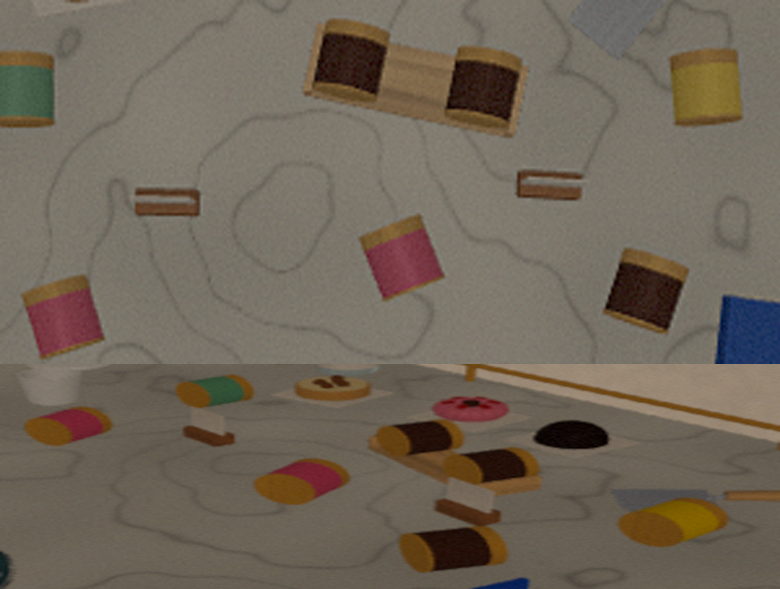

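View pics/wrist0.png

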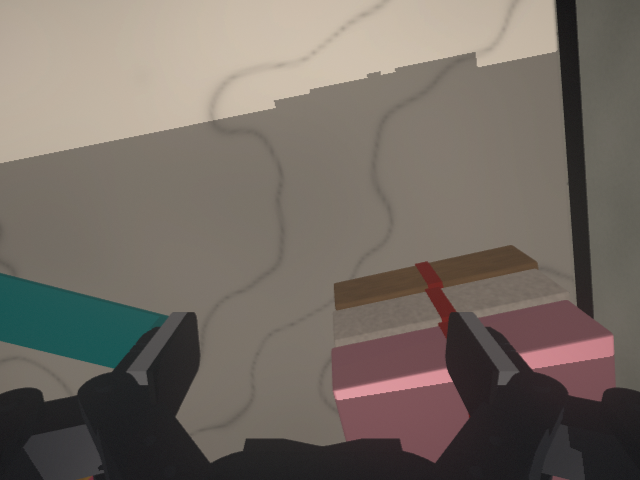

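Triangulated heights: loose tins are at about 30 mm and tray tins at about 39 mm, which agrees with the text. The crop confirms the loose brown drum (top view 438,277) and the pale wooden tray holding two browns. The wrist start view shows only the teal look-alike and the gift box. Next I move to wrist views of the tray and the loose brown.

```bash
cat >> h.py <<'E'
def Rt(th):
    a,b=np.cos(np.radians(th)),np.sin(np.radians(th))
    return np.array([[-b,a,0],[a,b,0],[0,0,-1.]])
E
python3 - <<'E'
from h import *
from workcell import manip, effector, planner, eyes
d={}
for n,p,th in(("tray",(601,-62,270),-13),("brown",(384,-277,200),-13)):
    manip.move_to(list(p),Rt(th)); manip.sleep(.15); d[n]=eyes.read_camera("wrist"); print(manip.read_clock(),manip.read_position())
pickle.dump(d,open("cams1.pkl","wb"))
cv2.imwrite("pics/w1.png",cv2.resize(np.hstack([d["tray"]["img"],d["brown"]["img"]]),(800,300),interpolation=cv2.INTER_AREA)[:,:,::-1])
E
```

```text
3.1583 [601.01730235 -61.42490364 269.9803756 ]
4.55 [ 385.04122033 -276.70780322  200.23927494]
```

View pics/w1.png

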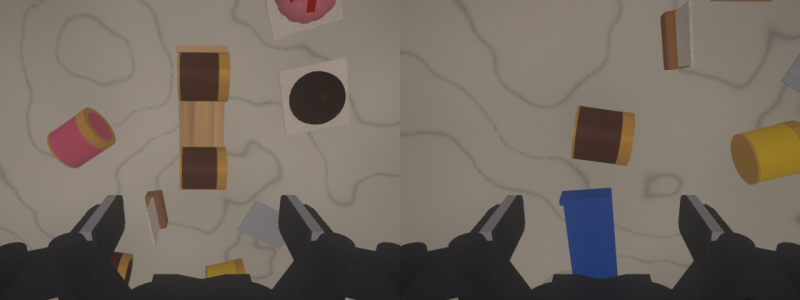

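Tray view (half-size image): the tray's centre is about (203,122), with tins at (203,77) and (203,168). In the second view the loose brown is at (603,136), tilted about 8° from my guess. Next: measure both.

```bash
cat >> h.py <<'E'
HSV={"brown":((0,90,15),(14,255,95)),"pink":((165,90,60),(180,255,255)),"yellow":((22,120,60),(35,255,255))}
def comp(m,P,c):
    n,l,st,ce=cv2.connectedComponentsWithStats(cv2.morphologyEx(m,cv2.MORPH_OPEN,np.ones((3,3),np.uint8)))
    ok=[i for i in range(1,n) if st[i,4]>800]; u=project(c,P)[0]
    i=min(ok,key=lambda i:np.linalg.norm(ce[i]-u)); return (l==i).astype(np.uint8)
def edges(m):
    """fit lines to the 4 sides of a roughly rectangular mask: list of (n, mid)"""
    k=max(cv2.findContours(m,cv2.RETR_EXTERNAL,cv2.CHAIN_APPROX_NONE)[0],key=cv2.contourArea).reshape(-1,2).astype(float)
    B=cv2.boxPoints(cv2.minAreaRect(k.astype(np.float32))).astype(float); out=[]
    for i in range(4):
        p,q=B[i],B[(i+1)%4]; L=np.linalg.norm(q-p); e=(q-p)/L; n=np.array([-e[1],e[0]])
        s=(k-p)@e; w=np.abs((k-p)@n)
        g=k[(s>.2*L)&(s<.8*L)&(w<min(.2*L,12))]
        vx,vy,x,y=cv2.fitLine(g.astype(np.float32),cv2.DIST_HUBER,0,.01,.01).ravel()
        out.append((np.array([vx,vy]),np.array([x,y])))
    return out
def tin(c,colour,P,axis,r=32.,z=None):
    """band edges along the axis are the drum's silhouette: axis dir = cross of tangent planes"""
    hsv=cv2.cvtColor(cv2.GaussianBlur(c["img"],(3,3),0),cv2.COLOR_RGB2HSV)
    m=comp(cv2.inRange(hsv,*HSV[colour]),P,c); R,o,K=cam(c)
    a0=np.array([np.cos(np.radians(axis)),np.sin(np.radians(axis)),0])
    uu=project(c,[P,np.array(P)+20*a0]); ua=(uu[1]-uu[0])/np.linalg.norm(uu[1]-uu[0])
    E=edges(m); S=[e for e in E if abs(e[0]@ua)>.7]; X=[e for e in E if abs(e[0]@ua)<=.7]
    N=[np.cross(ray(c,e[1])[1],ray(c,e[1]+30*e[0])[1]) for e in S]
    A=np.cross(*N); A/=np.linalg.norm(A); A*=np.sign(A@a0)
    h=A.copy(); h[2]=0; h/=np.linalg.norm(h); l=np.array([-h[1],h[0],0])
    ph=[np.arctan2(d@l,-d[2]) for d in (ray(c,e[1])[1] for e in S)]
    mid,half=np.mean(ph),abs(ph[0]-ph[1])/2; D=r/np.sin(half)
    zm=o[2]-D*np.cos(mid); zz=zm if z is None else z
    lat=o@l+(o[2]-zz)*np.tan(mid)
    ax=np.mean([plane(c,e[1],zz+r*.95)@h for e in X])
    q=lat*l+ax*h
    return dict(xy=q[:2],yaw=np.degrees(np.arctan2(h[1],h[0])),z_meas=zm,tilt=np.degrees(np.arcsin(A[2])),area=int(m.sum()),axlen=abs(np.diff([plane(c,e[1],zz+r*.95)@h for e in X])[0]),mask=m)
E
cat > m1.py <<'E'
from h import *
np.set_printoptions(precision=1,suppress=True)
d=pickle.load(open("cams1.pkl","rb"))
def show(n,r): print(n,{k:np.round(v,1) for k,v in r.items() if k!="mask"})
c=d["tray"]
a=tin(c,"brown",(616,3,38),-13,z=38);b=tin(c,"brown",(586,-127,38),-13,z=38);show("L",a);show("R",b)
show("loose",tin(d["brown"],"brown",(384,-279,32),-13,z=32))
v=a["xy"]-b["xy"];print("sep",np.linalg.norm(v),"yaw",np.degrees(np.arctan2(-v[0],v[1])),"mid",(a["xy"]+b["xy"])/2)
# wooden floor between the tins: x edges at z=6
hsv=cv2.cvtColor(c["img"],cv2.COLOR_RGB2HSV)
for f in(-25,-15,0,15,25):
    row=[]
    th=np.radians(-13); M=(a["xy"]+b["xy"])/2
    s=np.arange(-60,60,1.)
    P=[[*(M+f*np.array([-np.sin(th),np.cos(th)])+t*np.array([np.cos(th),np.sin(th)])),6] for t in s]
    uv=project(c,P).round().astype(int); px=hsv[uv[:,1],uv[:,0]].astype(int)
    w=s[px[:,1]>85]
    print(f,w.min() if len(w) else None,w.max() if len(w) else None,px[::12,1])
E
python3 m1.py
```

```text
L {'xy': array([612.7,   4.6]), 'yaw': np.float64(-13.0), 'z_meas': np.float64(33.3), 'tilt': np.float64(0.0), 'area': np.int64(4754), 'axlen': np.float64(47.9)}
R {'xy': array([ 581.6, -123.7]), 'yaw': np.float64(-20.0), 'z_meas': np.float64(26.4), 'tilt': np.float64(-14.9), 'area': np.int64(3711), 'axlen': np.float64(47.0)}
loose {'xy': array([ 380.8, -275.5]), 'yaw': np.float64(-17.8), 'z_meas': np.float64(9.5), 'tilt': np.float64(17.2), 'area': np.int64(5690), 'axlen': np.float64(48.0)}
sep 132.00668764715638 yaw -13.648295968673805 mid [597.1 -59.6]
-25 -30.0 37.0 [ 38  39  38 111 112 113 114 114 110  38]
-15 -31.0 38.0 [ 38  38  38 108 108 114 113 114 110  38]
0 -31.0 38.0 [ 37  38  36 109 112 114 113 116 111  38]
15 -30.0 38.0 [ 37  39  38 109 108 114 114 113 112  40]
25 -30.0 38.0 [ 37  38  36 110 107 114 117 114 111  40]
```

```bash
python3 - <<'E'
from h import *
d=pickle.load(open("cams1.pkl","rb"));c=d["brown"]
r=tin(c,"brown",(384,-279,32),-13,z=32);im=c["img"].copy()
hsv=cv2.cvtColor(c["img"],cv2.COLOR_RGB2HSV)
full=comp(cv2.inRange(hsv,(0,65,10),(180,255,255)),(384,-279,40),c)
for m,col in((r["mask"],(0,255,0)),(full,(0,0,255))):
    im=cv2.drawContours(im.copy(),cv2.findContours(m,cv2.RETR_EXTERNAL,cv2.CHAIN_APPROX_NONE)[0],-1,col,1)
cv2.imwrite("pics/mask.png",np.hstack([cv2.resize(i[150:290,250:400],(400,373),interpolation=cv2.INTER_NEAREST) for i in (c["img"],im)])[:,:,::-1])
for cc in range(290,330,10): print(cc,[tuple(hsv[y,cc]) for y in (166,169,171,173,176,215,250,254,256,258,260,262,264)])
E
```

```text
290 [(np.uint8(17), np.uint8(35), np.uint8(130)), (np.uint8(14), np.uint8(62), np.uint8(111)), (np.uint8(10), np.uint8(89), np.uint8(63)), (np.uint8(8), np.uint8(93), np.uint8(63)), (np.uint8(9), np.uint8(90), np.uint8(65)), (np.uint8(8), np.uint8(97), np.uint8(71)), (np.uint8(7), np.uint8(88), np.uint8(61)), (np.uint8(9), np.uint8(89), np.uint8(60)), (np.uint8(16), np.uint8(38), np.uint8(129)), (np.uint8(14), np.uint8(37), np.uint8(131)), (np.uint8(14), np.uint8(37), np.uint8(131)), (np.uint8(17), np.uint8(37), np.uint8(130)), (np.uint8(15), np.uint8(35), np.uint8(131))]
300 [(np.uint8(15), np.uint8(35), np.uint8(130)), (np.uint8(17), np.uint8(35), np.uint8(130)), (np.uint8(11), np.uint8(60), np.uint8(85)), (np.uint8(9), np.uint8(93), np.uint8(63)), (np.uint8(9), np.uint8(96), np.uint8(64)), (np.uint8(8), np.uint8(98), np.uint8(70)), (np.uint8(8), np.uint8(98), np.uint8(60)), (np.uint8(10), np.uint8(92), np.uint8(61)), (np.uint8(11), np.uint8(77), np.uint8(73)), (np.uint8(17), np.uint8(35), np.uint8(130)), (np.uint8(17), np.uint8(35), np.uint8(130)), (np.uint8(15), np.uint8(35), np.
[... 518 characters left out ...]
np.uint8(35), np.uint8(130)), (np.uint8(16), np.uint8(34), np.uint8(129)), (np.uint8(15), np.uint8(35), np.uint8(130))]
320 [(np.uint8(15), np.uint8(35), np.uint8(130)), (np.uint8(14), np.uint8(37), np.uint8(131)), (np.uint8(14), np.uint8(37), np.uint8(130)), (np.uint8(15), np.uint8(39), np.uint8(130)), (np.uint8(9), np.uint8(97), np.uint8(63)), (np.uint8(8), np.uint8(104), np.uint8(71)), (np.uint8(8), np.uint8(103), np.uint8(62)), (np.uint8(9), np.uint8(102), np.uint8(60)), (np.uint8(8), np.uint8(98), np.uint8(60)), (np.uint8(8), np.uint8(86), np.uint8(59)), (np.uint8(17), np.uint8(36), np.uint8(127)), (np.uint8(15), np.uint8(35), np.uint8(130)), (np.uint8(15), np.uint8(35), np.uint8(131))]
```

View pics/mask.png

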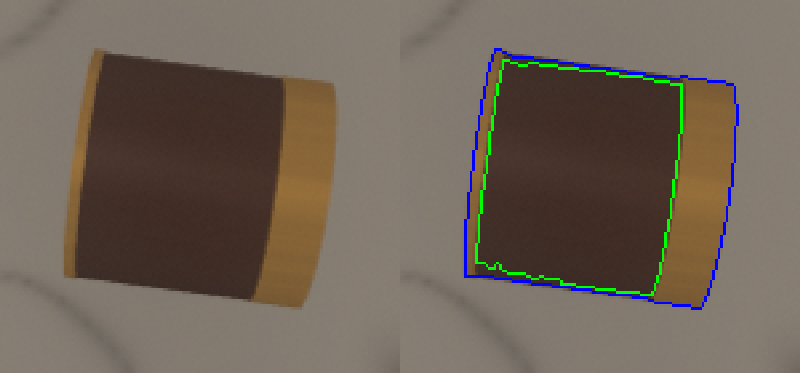

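The blue full-saturation outline fits the drum (66 mm, lid and thin rim included). The green band threshold was too tight, so I use the full outline from here on.

```bash
python3 - <<'E'
s=open("h.py").read()
s=s.replace('"brown":((0,90,15),(14,255,95))','"brown":((0,58,10),(20,255,95)),"full":((0,65,10),(180,255,255))').replace('"yellow":((22,120,60),(35,255,255))','')
open("h.py","w").write(s)
m=open("m1.py").read().replace('d["brown"],"brown"','d["brown"],"full"').split("# wooden")[0]
open("m1.py","w").write(m)
E
python3 m1.py
```

```text
L {'xy': array([612.7,   4.6]), 'yaw': np.float64(-13.0), 'z_meas': np.float64(33.3), 'tilt': np.float64(0.0), 'area': np.int64(4765), 'axlen': np.float64(47.9)}
R {'xy': array([ 581.6, -123.7]), 'yaw': np.float64(-20.0), 'z_meas': np.float64(26.4), 'tilt': np.float64(-14.9), 'area': np.int64(3718), 'axlen': np.float64(47.0)}
loose {'xy': array([ 385.7, -277.6]), 'yaw': np.float64(-19.6), 'z_meas': np.float64(22.9), 'tilt': np.float64(7.1), 'area': np.int64(8183), 'axlen': np.float64(66.3)}
sep 132.00668764715638 yaw -13.648295968673805 mid [597.1 -59.6]
```

```bash
python3 - <<'E'
s=open("h.py").read()
s=s.replace('    h=A.copy(); h[2]=0; h/=np.linalg.norm(h);','    H=[np.cross(n,[0,0,1.]) for n in N]; H=[v/np.linalg.norm(v)*np.sign(v@a0) for v in H]\n    h=H[0]+H[1]; h/=np.linalg.norm(h);')
s+='''
TRAY=np.array([600.6,-60.4]); TYAW=-13.4
def tray_pt(y,x=0):
    t=np.radians(TYAW); return TRAY+x*np.array([np.cos(t),np.sin(t)])+y*np.array([-np.sin(t),np.cos(t)])
def pick(xy,yaw,gz=8,up=150):
    from workcell import manip,effector
    manip.move_to([*xy,90],Rt(yaw)); manip.move_linear([*xy,gz],feed=120)
    effector.gripper_to(0.0,60); print("width",manip.read_width(),"F",manip.read_finger_force())
    manip.move_linear([*xy,up],feed=200); print("lifted",manip.read_width(),manip.read_contact_force().__repr__(),manip.read_clock())
'''
open("h.py","w").write(s)
E
python3 m1.py; cat > p1.py <<'E'
from h import *
from workcell import manip,effector
d=pickle.load(open("cams1.pkl","rb"))
r=tin(d["brown"],"full",(384,-279,32),-13,z=32)
pick(r["xy"],r["yaw"])
p=tray_pt(0); manip.move_to([*p,150],Rt(TYAW))
f0=np.array(manip.read_contact_force())
for z,f in((65,150),(40,60),(26,50),(18,40),(14.5,20)):
    manip.move_linear([*p,z],feed=f); print(z,np.round(np.array(manip.read_contact_force())-f0,1),np.round(manip.read_position(),1))
    if abs(np.array(manip.read_contact_force())-f0).max()>20: print("STOP");break
print(manip.read_clock())
E
python3 p1.py
```

```text
L {'xy': array([612.7,   4.6]), 'yaw': np.float64(-13.0), 'z_meas': np.float64(33.3), 'tilt': np.float64(0.0), 'area': np.int64(4765), 'axlen': np.float64(47.9)}
R {'xy': array([ 582.6, -124. ]), 'yaw': np.float64(-14.4), 'z_meas': np.float64(28.7), 'tilt': np.float64(-14.9), 'area': np.int64(3718), 'axlen': np.float64(47.5)}
loose {'xy': array([ 385.5, -277.5]), 'yaw': np.float64(-21.2), 'z_meas': np.float64(23.3), 'tilt': np.float64(7.1), 'area': np.int64(8183), 'axlen': np.float64(66.2)}
sep 132.09338271161155 yaw -13.185072107572047 mid [597.7 -59.7]
width 0.7638961856445056 F 61.72138810157776
lifted 0.7656576062874205 array([-5.38439992e-01, -4.48166154e-04, -2.58916451e+00]) 7.075
65 [-0.9  0.2 -0.3] [601.  -61.1  65.6]
40 [-0.   0.5  0.5] [600.3 -60.3  39.6]
26 [-1.   0.6  0.2] [600.2 -60.3  25.6]
18 [-1.3 -0.1  0.8] [600.3 -60.4  17.6]
14.5 [-1.7 -0.3  6.7] [601.1 -60.5  15.2]
10.6333
```

```bash
cat >> h.py <<'E'
def hover(P,yaw,z=200,name=None):
    from workcell import manip,eyes
    manip.move_to([*P,z],Rt(yaw)); manip.sleep(.15); return eyes.read_camera("wrist")
def release(p,dz):
    from workcell import manip,effector
    effector.gripper_to(1.0); manip.sleep(.1); z=manip.read_position()[2]; manip.move_linear([*p,z+dz],feed=200)
def place(p,z):
    from workcell import manip
    manip.move_to([*p,z+55],Rt(TYAW)); f0=np.array(manip.read_contact_force())
    manip.move_linear([*p,z+8],feed=100)
    for k in range(12):
        zz=z+6-1.0*k
        manip.move_linear([*p,zz],feed=25); f=np.array(manip.read_contact_force())-f0
        if f[2]>4 or abs(f[:2]).max()>12: break
    print("placed at",zz,np.round(manip.read_position(),1),f.round(1),manip.read_clock())
def show(n,r): print(n,{k:np.round(v,1) for k,v in r.items() if k!="mask"})
E
python3 - <<'E'
from h import *
from workcell import manip,effector,eyes
release(TRAY,70)
c=hover(TRAY,-13,270); t=eyes.read_camera("top")
c2=hover((423,-42),18)
pickle.dump(dict(tray=c,top=t,pink=c2),open("cams2.pkl","wb"))
for y in(66,0,-66): show(y,tin(c,"brown",(*tray_pt(y),38),-13,z=38)); print(tray_pt(y,-3.6))
show("pinkB",tin(c2,"full",(423,-42,40),18,z=32)); print(manip.read_clock())
cv2.imwrite("pics/w2.png",cv2.resize(np.hstack([c["img"],c2["img"]]),(800,300),interpolation=cv2.INTER_AREA)[:,:,::-1])
E
```

```text
66 {'xy': array([612.8,   4.5]), 'yaw': np.float64(-13.1), 'z_meas': np.float64(30.7), 'tilt': np.float64(-0.3), 'area': np.int64(4808), 'axlen': np.float64(47.7)}
[612.39336847   4.63750041]
0 {'xy': array([589.3, -89.6]), 'yaw': np.float64(-14.2), 'z_meas': np.float64(218.7), 'tilt': np.float64(6.4), 'area': np.int64(7953), 'axlen': np.float64(47.4)}
[597.09800684 -59.56570755]
-66 {'xy': array([589.3, -89.6]), 'yaw': np.float64(-14.2), 'z_meas': np.float64(218.7), 'tilt': np.float64(6.4), 'area': np.int64(7953), 'axlen': np.float64(47.4)}
[ 581.80264521 -123.76891551]
pinkB {'xy': array([423.6, -41.5]), 'yaw': np.float64(19.7), 'z_meas': np.float64(28.1), 'tilt': np.float64(-0.8), 'area': np.int64(8287), 'axlen': np.float64(66.3)}
13.5833
```

View pics/w2.png

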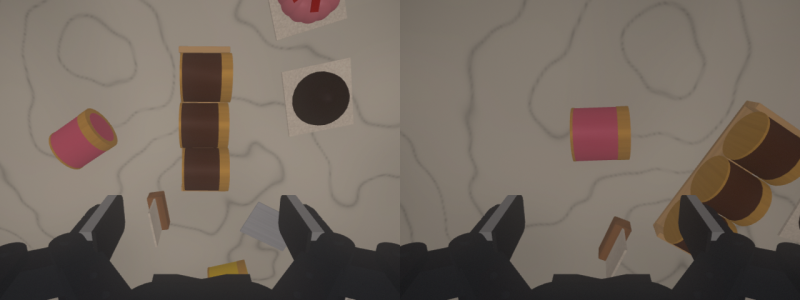

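Bottom row complete: three browns at half-size (205,77), (205,125) and (205,169). The pink at (600,133) is measured. Next I place it at tray y = -33.

```bash
python3 - <<'E'
from h import *
from workcell import manip,effector,eyes
c2=pickle.load(open("cams2.pkl","rb"))["pink"]
r=tin(c2,"full",(423,-42,40),18,z=32)
pick(r["xy"],r["yaw"]); 
p=tray_pt(-33); z0=manip.read_position()[2]
place(p,69.5); release(p,70)
c=hover(TRAY,-13,290)
c2=hover((372,289),13)
pickle.dump(dict(tray=c,pink=c2),open("cams3.pkl","wb"))
show("placed",tin(c,"pink",(*p,93),-13,z=93)); print(p,tray_pt(-33,-3.6))
show("pinkA",tin(c2,"full",(372,289,40),13,z=32)); print(manip.read_clock())
cv2.imwrite("pics/w3.png",cv2.resize(np.hstack([c["img"],c2["img"]]),(800,300),interpolation=cv2.INTER_AREA)[:,:,::-1])
E
```

```text
width 0.7721815118219985 F 60.49620866775513
lifted 0.765154222131208 array([ 0.08994849, -0.16035415, -3.01279391]) 16.1083
placed at 69.5 [593.1 -92.6  69.8] [-0.9 -1.9  5.2] 19.2167
placed {'xy': array([587.3, -91. ]), 'yaw': np.float64(-14.0), 'z_meas': np.float64(87.5), 'tilt': np.float64(-10.5), 'area': np.int64(4726), 'axlen': np.float64(47.1)}
[592.95231918 -92.50160398] [589.45032602 -91.66731153]
pinkA {'xy': array([373.7, 289.9]), 'yaw': np.float64(16.0), 'z_meas': np.float64(28.2), 'tilt': np.float64(2.8), 'area': np.int64(8304), 'axlen': np.float64(66.3)}
22.8
```

View pics/w3.png

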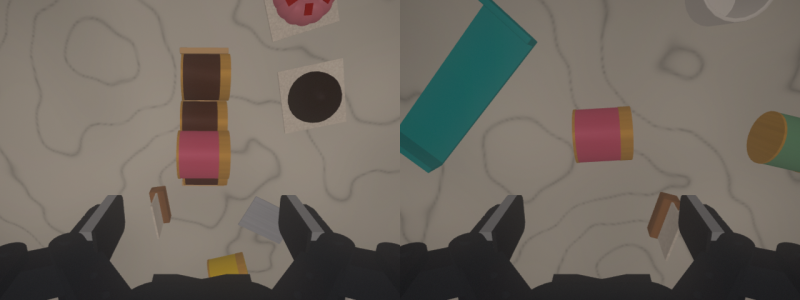

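The first pink is saddled at (203,156), with the row intact. The second pink is at (603,134), clear of the teal tray and the price block. Next: pick it and place it at +33, then hover over yellow.

```bash
python3 - <<'E'
from h import *
from workcell import manip,effector,eyes
c2=pickle.load(open("cams3.pkl","rb"))["pink"]
r=tin(c2,"full",(372,289,40),13,z=32)
pick(r["xy"],r["yaw"]); 
p=tray_pt(33)
manip.move_to([*p,190],Rt(TYAW)); place(p,69.5); release(p,90)
c=hover(TRAY,-13,300)
c2=hover((582,-343),3)
pickle.dump(dict(tray=c,y=c2),open("cams4.pkl","wb"))
for y in(33,-33):
    try: show("pink",tin(c,"pink",(*tray_pt(y),93),-13,z=93)); print(tray_pt(y,-3.6))
    except Exception as e: print(e)
show("yellow",tin(c2,"full",(582,-343,40),3,z=32)); print(manip.read_clock())
cv2.imwrite("pics/w4.png",cv2.resize(np.hstack([c["img"],c2["img"]]),(800,300),interpolation=cv2.INTER_AREA)[:,:,::-1])
E
```

```text
width 0.7645230517470043 F 61.513999700546265
lifted 0.7658551395837812 array([-0.36973279, -1.0656267 , -2.33962372]) 25.325
placed at 69.5 [608.6 -27.8  70.3] [-1.3  2.7  7.1] 29.5333
pink {'xy': array([595.3, -57.5]), 'yaw': np.float64(-14.1), 'z_meas': np.float64(263.3), 'tilt': np.float64(5.5), 'area': np.int64(9564), 'axlen': np.float64(46.7)}
[604.74568765 -27.46410357]
pink {'xy': array([595.3, -57.5]), 'yaw': np.float64(-14.1), 'z_meas': np.float64(263.3), 'tilt': np.float64(5.5), 'area': np.int64(9564), 'axlen': np.float64(46.7)}
[589.45032602 -91.66731153]
yellow {'xy': array([ 583.2, -345. ]), 'yaw': np.float64(2.3), 'z_meas': np.float64(30.9), 'tilt': np.float64(6.9), 'area': np.int64(8280), 'axlen': np.float64(66.3)}
32.7583
```

View pics/w4.png

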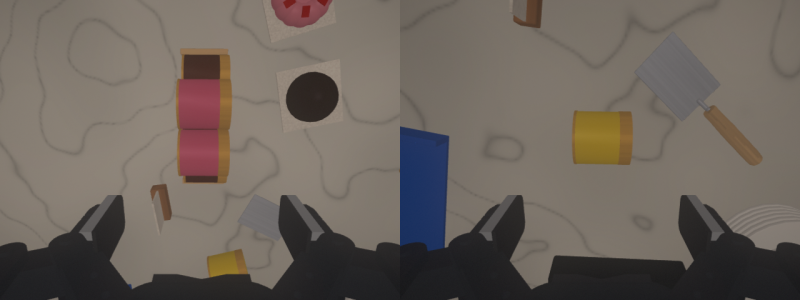

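Both pinks are saddled at (204,104) and (204,153). Yellow is at (603,137), clear of the server blade (677,77) for the fingers. Next: the top tin.

```bash
python3 - <<'E'
from h import *
from workcell import manip,effector,eyes
c2=pickle.load(open("cams4.pkl","rb"))["y"]
r=tin(c2,"full",(582,-343,40),3,z=32)
pick(r["xy"],r["yaw"],up=210)
p=tray_pt(0); manip.move_to([*p,210],Rt(TYAW)); place(p,124.5); release(p,100)
c=hover(TRAY,-13,330)
manip.move_to([400,-250,300],Rt(-30)); manip.sleep(.2)
t=eyes.read_camera("top"); s=eyes.read_camera("side"); print(manip.read_clock())
def px(m,P,c): return cv2.minEnclosingCircle(np.argwhere(m)[:,::-1].astype(np.float32))[0]
R=lambda i,x,y,w,h:cv2.resize(i[y:y+h,x:x+w],(400,300),interpolation=cv2.INTER_CUBIC)
cv2.imwrite("pics/w5.png",np.vstack([np.hstack([R(c["img"],200,40,320,240),R(t["img"],270,140,160,120)]),np.hstack([R(s["img"],300,150,160,120),cv2.resize(t["img"],(400,300),interpolation=cv2.INTER_AREA)])])[:,:,::-1])
pickle.dump(dict(tray=c,top=t,side=s),open("cams5.pkl","wb"))
E
```

```text
width 0.7648301935608687 F 64.20798897743225
lifted 0.7671839324811199 array([-1.13176303, -0.0561446 , -3.38245922]) 35.5833
placed at 123.5 [600.7 -60.6 123.9] [-1.9 -0.4  4.6] 39.55
42.725
```

View pics/w5.png

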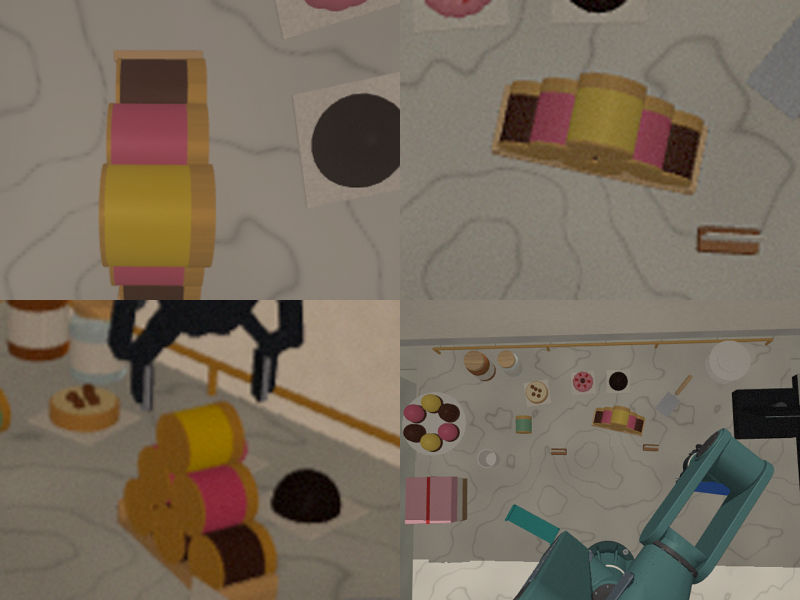

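The pyramid stands with its ends flush: yellow on top at (158,215) in the wrist crop and (605,118) in the top crop. The bystanders are in place and the arm is clear, so I'm handing in.

```bash
python3 -c "
from workcell import manip
print(manip.hand_in(),manip.read_clock())"
```

```text
the job is handed in; nothing more can be done
the job is handed in; nothing more can be done
```

The pyramid is built and the job is handed in at about 43 s of the 72 s allowed: three browns on the tray, both pinks saddled and yellow on top, with no bystander visibly moved in the last pictures; the hand-in call gave no verdict.

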